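# Put the teaspoon away in the pop-out tray of the cutlery caddy

### The arm

A 6-joint arm with a two-finger parallel gripper is mounted at the origin on a cart in front of the work surface, level with it; the furniture and walls round the work are solid. World frame = base frame: x ahead of the robot, y to its left, z up, the work surface at z = 0. Lengths are in m, angles in rad, forces in N, time in s.
With the tool pointing down it reaches from about 0.275 to 0.875 m from the base axis. Payload 12.5 kg.
Tool frame: the origin (TCP) lies midway between the tips of the shut fingers; the grasp point (between the pads) lies 19 mm behind it (r.grip_point_offset is the distance from the TCP to the grasp point, in m); z points along the fingers, y is the line along which they close (so a half turn about z gives the same grasp; the last joint's range is limited). The gripper opens to 85 mm and grips with 20 to 120 N. Pads are 22 mm wide; open, the fingers measure 114 mm over their backs; the gripper's body (76 mm by 85 mm) begins 54 mm behind the grasp point. The pads swing forward as they close: fully open they stand 13 mm farther back than shut.
Start: joints at [-1.235, 0.351, 1.652, -0, 1.139, -0.085], TCP at [0.225, -0.502, 0.231] pointing down, gripper open.
Joint ranges: [-2.75, 2.75], [-0.79, 2.1], [0.01, 2.65], [-1.57, 4.71], [0.07, 3.14], [-2.87, 2.87]. Speed limits (rad/s): [2.22, 2.22, 2.79, 3.14, 3.14, 3.14].

### API

Orientations are given as a unit quaternion [w, x, y, z].
In Python, from plant import r gives the robot as it stands.
- The arm moves only by the tool servo_tool, never from a script. Its argument "rows" is a list of rows, each an object with "xyz": the shift along the tool's x, y, z in cm, a list of three; "angular": the turn, a rotation vector about the tool's x, y, z in rad, a list of three; "grip": the opening, from 0 (shut) to 1 (fully open). In form: [{"xyz": [dx, dy, dz], "angular": [ax, ay, az], "grip": grip}, ...]. A call has exactly 8 rows; each row is the pose to reach, as a shift and turn from the pose commanded when the call began, along the tool's axes at that moment; what a row does not reach only later rows make up. A row lasts 1/10 s, in which the tool goes at most 50 mm and 8.59 degrees, less where a joint would pass 70% of its speed; a pose out of reach is approached as far as the arm can. A call with a gripper value outside its range is refused whole. The fingers move at their own pace and stop on an object; "squeeze" is the grip in N (left out, the last holds). Time passes only in rows, so rows that repeat a pose let the fingers close, or fill a call up. It gives the time, the measured TCP pose, the force, the opening and the grip force at its end, in the units of the state.
- r.read_state(): the state, without advancing time (a new reading comes with each control period).
- r.capture(name): name is "scene" or "top"; returns a dict with "color" (400x640x3 uint8, red, green, blue), "depth" (400x640 float32, m along the optical axis (not along the pixel's ray), 0 where there is no reading), "intrinsics" (3x3 intrinsics, pixels), "pose" (4x4, takes a point from camera to world coordinates). Camera axes: x right, y up, looking along -z (the intrinsics and any distortion apply to the point x, -y, -z); pixel columns grow to the right and rows downward; lengths in m; the calibration is good to about 2 mm. A picture is of the moment at which its call begins.
- r.job_done(): hands the job in; it is judged then, once.
The state is a dict: "t": time; "q": joint angles; "joint_vel": joint speeds; "joint_torque": joint torques, N m; "eef_pos": TCP position; "ee_rot": TCP orientation; "force": force on the tool from outside, world axes, zero at the start; "torque": the same for the moment, N m; "opening": finger opening in m; "gripper_force": force on a finger pad.
Only numpy, scipy, OpenCV 4.12 (cv2) and the standard library are available. Lean on these libraries where they do the work, as an engineer would, in place of code of your own. Each camera call takes 0.05 s, during which the arm holds its last target. There are 200 camera calls.

### The job

Put the small all-metal teaspoon that lies just left or right of the wooden cutlery caddy away in it: first move the flat fish tin sideways, upright on the worktop, out of the way of the caddy's tray; then press the key on top so that the tray pops out, lay the teaspoon flat on the tray's floor, and push the tray home until it clicks and stays shut. Leave the honey jar, and the garlic and drinking glass beside the caddy, where they stand, and the tin standing clear of the tray's path.

Things in the scene. Friction and masses are not known exactly. Their poses are not given: they have to be found in the camera images.
- caddy: Low wooden box fixed on the worktop, 160 deep (its x), 190 wide (its y), 75 high; origin at the centre of its underside; x points to its rear, so its front faces -x; z up. The tray slides out of the front along the caddy's -x; a hidden latch holds it shut.
- tray (a joint): How far the tray stands out, m: 0 = latched home, 0.095 = fully out. A spring (4 N home, 2 N out) drives it out in about 1 s once released. To click, push it past 0, to its stop at -0.0035 (up to about 10 N over the last 10 mm); let go, it rests at about 0. Front board 172 wide, 58 high (11 to 69 over the worktop), 12 thick; its face is 96 mm before the caddy's centre when home, 191 when out.
- tray_floor (a point): On the tray's floor (16 over the worktop), middle of the part that lies open when fully out; moves with the tray, axes as the caddy's. The open part reaches 48 to either side along x (front board at -x, edge of the case's roof at +x; roof 67 to 75 over the worktop) and 78 along y. Side walls rise 28 above the floor, the front board 53.
- tray_front (a point): Middle of the upper edge of the outer face of the tray's front board, 69 mm over the worktop; it moves with the tray. Push on the face below this point, along the caddy's +x, to shut the tray.
- key (a joint): How far the key is pressed, in m: 0 = up, 0.009 = fully down. The tray is freed between 0.004 and 0.0065. Sprung: 1.2 N at rest, about 5.5 N fully down. It goes down by itself for a moment as the tray passes the latch on its way home, and comes up again when it clicks.
- key_top (a point): Centre of the upper face of the release key, a grey bar 22 (x) by 52 (y) on the roof of the caddy 18 mm behind its front edge; the face is 86 mm over the worktop when up. Moves with the key.
- tin_fish: Flat round tin, 86 across, 40 high, 0.23 kg, loose; origin at the centre of its underside; z up. It stands in front of the caddy, in the tray's way. Easiest to push along the worktop.
- teaspoon: Small teaspoon all of metal, 130 long (its x), 26 at its widest (its y), 11 high, lying on the worktop, loose, 20 g; origin at the middle of its underside, z up. It can be gripped across its width at its middle, where it is at most 26 wide. (A larger spoon with a red handle and cutlery lying farther right are not meant.)
- honey_jar: Honey jar with white lid, 60 across, 99 high, loose bystander; origin at the centre of its underside.
- garlic: Garlic bulb, 60 across, 59 high, loose bystander beside the caddy (another like it stands far right and does not matter); origin at its underside.
- tea_glass: Drinking glass, 81 across, 101 high, loose bystander beside the caddy (another like it stands far right and does not matter); origin at the centre of its underside.
There are look-alikes about, which are no part of the job. What is shaped like the tin_fish but green is not meant.

How it is judged:
On the way, in this order (a step that is already met when the one before it is completed fails the run):
1. the tin stands upright on the worktop, wholly beside the tray's path, the tray still shut ((y of tin_fish in the frame of caddy above 0.131 m or y of tin_fish in the frame of caddy below -0.131 m) and height (world z) of tin_fish between -0.01 and 0.01 m and angle between tin_fish's own z axis and vertical below 0.1 rad and value of joint tray below 0.006 m), for 0.1 s.
2. the tray has popped out (value of joint tray above 0.085 m), for 0.2 s.
3. the teaspoon lies flat in the open tray (value of joint tray above 0.06 m and x of teaspoon in the frame of tray_floor between -0.05 and 0.09 m and y of teaspoon in the frame of tray_floor between -0.07 and 0.07 m and z of teaspoon in the frame of tray_floor below 0.014 m and angle between teaspoon's own z axis and vertical below 0.25 rad and contact force between teaspoon and the fingers below 0.1 N), for 0.2 s.
4. the tray is home and latched, the key up again (value of joint tray below 0.005 m and value of joint key below 0.003 m), for 0.2 s.
At the end, for the whole second after the job is handed in: Tray latched home (under 5 mm), key up (under 3 mm); teaspoon flat in it (under 14 mm above its floor, tilt under 0.25 rad); tin upright on the worktop, its centre over 131 mm to the side of the caddy's middle line (clear of the tray's path); spoon and tin at rest (all of step 4 and x of teaspoon in the frame of tray_floor between -0.05 and 0.09 m and y of teaspoon in the frame of tray_floor between -0.07 and 0.07 m and z of teaspoon in the frame of tray_floor below 0.014 m and angle between teaspoon's own z axis and vertical below 0.25 rad and linear speed of each of teaspoon, tin_fish below 0.02 m/s and (y of tin_fish in the frame of caddy above 0.131 m or y of tin_fish in the frame of caddy below -0.131 m) and height (world z) of tin_fish between -0.01 and 0.01 m and angle between tin_fish's own z axis and vertical below 0.1 rad); the robot touches nothing.
It fails at once if the tin is tipped over (angle between tin_fish's own z axis and vertical above 0.5 rad).
It fails at once if the honey jar is moved more than 30 mm (distance of honey_jar from where it was at the start of the episode above 0.03 m).
It fails at once if the garlic is moved more than 30 mm (distance of garlic from where it was at the start of the episode above 0.03 m).
It fails at once if the glass is moved more than 30 mm (distance of tea_glass from where it was at the start of the episode above 0.03 m).
It also fails if it takes over 70 s, if anything falls off the work surface, if the arm or the gripper's body presses on something with over 40 N, if the wrist force passes 120 N, or if a joint passes its speed limit or range.

## Working session

There is one attempt and no reset: what is moved stays moved. The work goes in short steps, Python scripts to look and compute and a tool call to move; the robot and the scene stay as the last step left them, time stands still between calls to the robot, and variables do not carry over. Pictures are saved under pics/ and viewed, at most 10 in all, crops included, and the job is handed in when it is done.

Besides the shell and the picture viewer there is one more tool, called as name(argument=value, ...), one argument or row to a line, values as JSON. servo_tool: Moves the arm, as the interface text tells. Its arguments: {"type":"object","properties":{"rows":{"type":"array","items":{"type":"object","properties":{"xyz":{"type":"array","items":{"type":"number"}},"angular":{"type":"array","items":{"type":"number"}},"grip":{"type":"number"}}}},"squeeze":{"type":"number"}},"required":["rows"]}

```bash
mkdir -p pics; cat > h.py <<'E'
import numpy as np, cv2
from plant import r
def snap(n):
    c=r.capture(n); np.savez('%s.npz'%n,**c); return c
def load(n): return dict(np.load('%s.npz'%n))
def pts(c):
    d=c['depth'];K=c['intrinsics'];v,u=np.indices(d.shape)
    p=np.stack([(u-K[0,2])/K[0,0]*d,-(v-K[1,2])/K[1,1]*d,-d],-1)
    return p@c['pose'][:3,:3].T+c['pose'][:3,3]
def ray(c,u,v,z):
    K=c['intrinsics'];d=np.array([(u-K[0,2])/K[0,0],-(v-K[1,2])/K[1,1],-1])
    w=c['pose'][:3,:3]@d;o=c['pose'][:3,3];return o+w*(z-o[2])/w[2]
def save(im,n): cv2.imwrite('pics/'+n,im[:,:,::-1])
E
python3 - <<'E'
from h import *
for n in('scene','top'):
    c=snap(n);save(c['color'],n+'0.png');print(n,c['pose'].round(3).tolist(),c['intrinsics'].tolist(),(c['depth']==0).mean())
s=r.read_state();print(s['t'],s['eef_pos'],s['ee_rot'],s['opening'],r.grip_point_offset)
E
```

```text
scene [[0.44, 0.445, -0.78, -0.647], [-0.898, 0.205, -0.39, -0.905], [-0.014, 0.872, 0.49, 0.845], [0.0, 0.0, 0.0, 1.0]] [[478.49522157233514, 0.0, 317.85909876562357], [0.0, 478.49522157233514, 200.11190252525103], [0.0, 0.0, 1.0]] 0.003828125
top [[0.01, 0.985, -0.174, 0.384], [-1.0, 0.013, 0.015, -0.292], [0.017, 0.174, 0.985, 1.247], [0.0, 0.0, 0.0, 1.0]] [[444.0738846226373, 0.0, 317.4827745363263], [0.0, 444.0738846226373, 202.3819271144354], [0.0, 0.0, 1.0]] 0.00410546875
0.1 [ 0.22461859 -0.50173095  0.23082109] [-5.07268476e-04  9.77946953e-01  2.08852812e-01 -6.08439893e-05] 0.0855305237381465 0.0187
```

View pics/scene0.png

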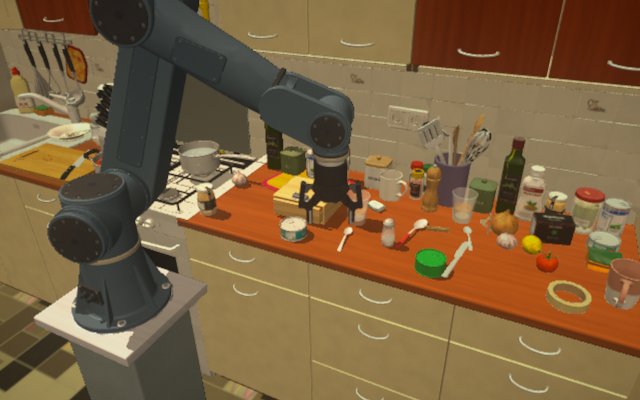

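View pics/top0.png

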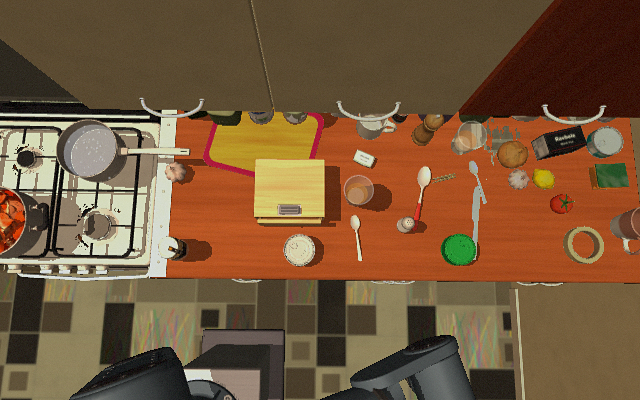

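Scene: caddy at top px (289,190), key (289,210), tin in front at (300,250), and the glass at (358,190) right of the caddy. The garlic is at (178,172). The jar at (175,247) is probably the honey.
Possible teaspoons in top view: all-metal spoon at (358,238) just right of the caddy; red-handled spoon at (422,190); far-right cutlery at (476,200). I choose (358,238). The green tin at (460,249) is a decoy. I'll measure these and check one crop.

```bash
python3 - <<'E'
from h import *
c=load('top');P=pts(c);hsv=cv2.cvtColor(c['color'],cv2.COLOR_RGB2HSV)
for n,(u,v) in dict(base=(190,380),tin=(300,250),key=(289,210),cad=(289,190),cfl=(256,222),cfr=(323,222),crl=(256,161),crr=(324,161),glass=(358,190),garlic=(178,172),honey=(173,247),bowl=(355,222),handle=(360,255),shaker=(405,225),stoveedge=(168,200),edge=(300,276)).items():
    print(n,(u,v),P[v,u].round(3))
def cl(m,box):
    u0,v0,u1,v1=box;M=np.zeros(m.shape,bool);M[v0:v1,u0:u1]=m[v0:v1,u0:u1];return M
# roof
R=cl((P[...,2]>.065)&(P[...,2]<.08),(235,145,335,235));q=P[R][:,:2].astype(np.float32)
print('roof',cv2.minAreaRect(q))
R=cl((P[...,2]>.08)&(P[...,2]<.1),(265,195,315,225));q=P[R];print('key',cv2.minAreaRect(q[:,:2].astype(np.float32)),q[:,2].mean())
R=cl((P[...,2]>.03)&(P[...,2]<.05),(275,228,325,272));q=P[R];print('tin',cv2.minEnclosingCircle(q[:,:2].astype(np.float32)),q[:,2].mean())
for n,b in dict(honey=(160,230,190,265),garlic=(163,158,192,185),glass=(338,170,380,212)).items():
    R=cl((P[...,2]>.02)&(P[...,2]<.15),b);q=P[R]
    if len(q):print(n,cv2.minEnclosingCircle(q[:,:2].astype(np.float32)),q[:,2].max())
R=cl((hsv[...,1]<110)&(hsv[...,2]>90),(345,211,368,266));v,u=np.nonzero(R)
q=np.array([ray(c,a,b,.004)[:2] for a,b in zip(u,v)],np.float32);print('spoon',cv2.minAreaRect(q),P[R][:,2].mean(),cv2.minAreaRect(np.stack([u,v],1).astype(np.float32)))
save(np.hstack([cv2.resize(c['color'][205:275,330:425],None,fx=4,fy=4,interpolation=2),cv2.resize(c['color'][205:275,150:245],None,fx=4,fy=4,interpolation=2)]),'crop1.png')
E
```

```text
base (190, 380) [0.123 0.021 0.006]
tin (300, 250) [ 0.467 -0.264  0.03 ]
key (289, 210) [ 0.568 -0.234  0.085]
cad (289, 190) [ 0.625 -0.232  0.072]
cfl (256, 222) [ 0.546 -0.138  0.001]
cfr (323, 222) [ 0.549 -0.327 -0.002]
crl (256, 161) [ 0.704 -0.141  0.073]
crr (324, 161) [ 0.707 -0.326  0.072]
glass (358, 190) [ 0.633 -0.422  0.046]
garlic (178, 172) [0.677 0.078 0.043]
honey (173, 247) [0.466 0.06  0.1  ]
bowl (355, 222) [ 0.549 -0.417  0.003]
handle (360, 255) [ 0.456 -0.431  0.005]
shaker (405, 225) [ 0.532 -0.541  0.089]
stoveedge (168, 200) [ 0.606  0.114 -0.001]
edge (300, 276) [ 0.397 -0.264  0.   ]
roof ((0.6238294839859009, -0.23249849677085876), (0.17733603715896606, 0.18987619876861572), 0.8380622863769531)
key ((0.5692141652107239, -0.2331545054912567), (0.11695408076047897, 0.02808787301182747), 80.93818664550781) 0.08519216632011163
tin ((0.4675874710083008, -0.2609172761440277), 0.04306945577263832) 0.036411453127678794
honey ((0.4654032588005066, 0.07498151063919067), 0.030364105477929115) 0.10660272028148965
garlic ((0.6828408241271973, 0.09112975746393204), 0.03013169765472412) 0.060408899548964445
glass ((0.6232541799545288, -0.41583314538002014), 0.040734048932790756) 0.10668549018559315
spoon ((0.5056437849998474, -0.41931504011154175), (0.12717385590076447, 0.023243553936481476), 2.9201672077178955) 0.004862011992248598 ((355.833984375, 237.59518432617188), (45.32606506347656, 8.215170860290527), 86.72950744628906)
```

View pics/crop1.png

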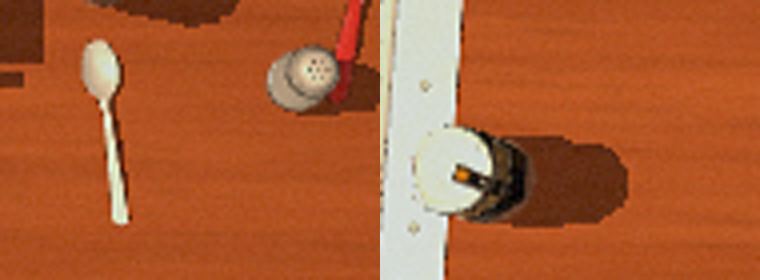

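The crop confirms a plain-metal teaspoon (top px ~(356,238)), distinct from the salt shaker and the red-handled spoon. The honey jar has a white lid and stands at (172,247). Depth heights match the text (tin 36–40, key 85, spoon ~5 mm). I'll push the tin left (+y), because the spoon lies to its right.

```bash
cat >> h.py <<'E'
from scipy.spatial.transform import Rotation as Ro
def go(xyz,yaw_deg):
    "shift in tool cm and rotation vector to reach a world pose with tool down, tool x at yaw"
    s=r.read_state();q=np.array(s['ee_rot']);A=Ro.from_quat(q[[1,2,3,0]])
    t=np.radians(yaw_deg);B=Ro.from_matrix(np.array([[np.cos(t),np.sin(t),0],[np.sin(t),-np.cos(t),0],[0,0,-1]]).T)
    print('shift',(A.inv().apply(np.array(xyz)-s['eef_pos'])*100).round(2),'rot',(A.inv()*B).as_rotvec().round(3),'now',np.round(s['eef_pos'],4),'t',round(s['t'],2))
E
python3 - <<'E'
from h import *
go([.4675,-.335,.12],90);go([.4675,-.335,.12],-90);go([.4675,-.335,.012],90)
# scene-view check of spoon
c=load('scene');P=pts(c)
for n,(u,v) in dict(bowl=(349,231),hand=(344,243),tin=(292,223)).items():print(n,P[v,u].round(3))
c=load('top');P=pts(c);m=(P[...,2]>.066)&(P[...,2]<.08)
for v in (175,190,200):
    u=np.nonzero(m[v,240:335])[0]+240;print('roof row',v,P[v,u.min()].round(4),P[v,u.max()].round(4))
for u in (265,289,315):
    v=np.nonzero(m[145:235,u])[0]+145;print('col',u,P[v.min(),u].round(4),P[v.max(),u].round(4))
E
```

```text
shift [28.98 -5.29 11.09] rot [-1.00e-03 -1.00e-03 -1.15e+00] now [ 0.2246 -0.5017  0.2308] t 0.1
shift [28.98 -5.29 11.09] rot [-1.000e-03  1.000e-03  1.992e+00] now [ 0.2246 -0.5017  0.2308] t 0.1
shift [28.98 -5.27 21.89] rot [-1.00e-03 -1.00e-03 -1.15e+00] now [ 0.2246 -0.5017  0.2308] t 0.1
bowl [ 0.552 -0.416  0.003]
hand [ 0.488 -0.426 -0.001]
tin [ 0.47  -0.253  0.037]
roof row 175 [ 0.6644 -0.1398  0.0747] [ 0.6677 -0.3265  0.0722]
roof row 190 [ 0.6239 -0.1379  0.0701] [ 0.6257 -0.3268  0.0742]
roof row 200 [ 0.5961 -0.1392  0.0721] [ 0.5992 -0.3272  0.069 ]
col 265 [ 0.7109 -0.1648  0.0695] [ 0.5351 -0.1699  0.0662]
col 289 [ 0.7103 -0.2307  0.0754] [ 0.5356 -0.2342  0.0688]
col 315 [ 0.7109 -0.3015  0.0771] [ 0.5368 -0.3036  0.0663]
```

servo_tool(
  rows=[
    {"xyz": [5,-1,2],"angular": [0,0,-0.15],"grip": 0.59},
    {"xyz": [9,-2,4],"angular": [0,0,-0.3],"grip": 0.59},
    {"xyz": [13,-3,6],"angular": [0,0,-0.45],"grip": 0.59},
    {"xyz": [17,-4,8],"angular": [0,0,-0.6],"grip": 0.59},
    {"xyz": [21,-4.5,10],"angular": [0,0,-0.75],"grip": 0.59},
    {"xyz": [25,-5,11.1],"angular": [0,0,-0.9],"grip": 0.59},
    {"xyz": [29,-5.3,11.1],"angular": [0,0,-1.04],"grip": 0.59},
    {"xyz": [29,-5.3,11.1],"angular": [0,0,-1.15],"grip": 0.59},
  ],
)

```text
t: 0.9
eef_pos: [0.4707, -0.3327, 0.1196]
ee_rot: [-0.0, 0.704, 0.71, 0.0]
force: [-0.3, 0.1, 0.5]
opening: 0.0504
gripper_force: 0.0
```

```bash
python3 -c "
from h import *
go([.4675,-.335,.012],90);print(r.read_state()['opening'])"
```

```text
shift [-0.23 -0.33 10.76] rot [ 0.    -0.001  0.009] now [ 0.4707 -0.3327  0.1196] t 0.9
0.05044429156157433
```

servo_tool(
  rows=[
    {"xyz": [-0.2,-0.2,3],"angular": [0,0,0],"grip": 0.59},
    {"xyz": [-0.2,-0.2,6],"angular": [0,0,0],"grip": 0.59},
    {"xyz": [-0.2,-0.2,8.5],"angular": [0,0,0],"grip": 0.59},
    {"xyz": [-0.2,-0.2,10],"angular": [0,0,0],"grip": 0.59},
    {"xyz": [-0.2,-0.2,10.6],"angular": [0,0,0],"grip": 0.59},
    {"xyz": [-0.2,-0.2,10.7],"angular": [0,0,0],"grip": 0.59},
    {"xyz": [-0.2,-0.2,10.7],"angular": [0,0,0],"grip": 0.59},
    {"xyz": [-0.2,-0.2,10.7],"angular": [0,0,0],"grip": 0.59},
  ],
)

```text
t: 1.7
eef_pos: [0.4662, -0.3376, 0.0143]
ee_rot: [0.001, 0.707, 0.707, 0.0]
force: [-0.4, 0.3, -0.3]
opening: 0.0506
gripper_force: 0.0
```

servo_tool(
  rows=[
    {"xyz": [1,0,0],"angular": [0,0,0],"grip": 0.59},
    {"xyz": [2,0,0],"angular": [0,0,0],"grip": 0.59},
    {"xyz": [2.7,0,0],"angular": [0,0,0],"grip": 0.59},
    {"xyz": [3.5,0,0],"angular": [0,0,0],"grip": 0.59},
    {"xyz": [4.5,0,0],"angular": [0,0,0],"grip": 0.59},
    {"xyz": [5.5,0,0],"angular": [0,0,0],"grip": 0.59},
    {"xyz": [6.5,0,0],"angular": [0,0,0],"grip": 0.59},
    {"xyz": [7.5,0,0],"angular": [0,0,0],"grip": 0.59},
  ],
)

```text
t: 2.5
eef_pos: [0.4658, -0.2614, 0.0134]
ee_rot: [0.0, 0.707, 0.707, -0.0]
force: [-0.2, -1.7, 1.6]
opening: 0.0505
gripper_force: 1.2
```

```bash
cat >> h.py <<'E'
def tin(save_as=None):
    c=snap('top');P=pts(c);m=(P[...,2]>.03)&(P[...,2]<.05)&(P[...,0]>.4)&(P[...,0]<.53)&(P[...,1]<.04)&(P[...,1]>-.32)
    q=P[m];print('tin',cv2.minEnclosingCircle(q[:,:2].astype(np.float32)),q[:,:2].min(0).round(3),q[:,:2].max(0).round(3))
    if save_as: save(cv2.resize(c['color'][140:290,150:390],None,fx=3,fy=3),save_as)
E
python3 -c "
from h import *
tin('push1.png')"
```

```text
Traceback (most recent call last):
  File "h.py", line 22, in tin
    q=P[m];print('tin',cv2.minEnclosingCircle(q[:,:2].astype(np.float32)),q[:,:2].min(0).round(3),q[:,:2].max(0).round(3))
                                                                          ~~~~~~~~~~~^^^
ValueError: zero-size array to reduction operation minimum which has no identity
```

The arm hides the tin from above. The 1.7 N reading shows the tin is being pushed, so I'll continue.

servo_tool(
  rows=[
    {"xyz": [1,0,0],"angular": [0,0,0],"grip": 0.59},
    {"xyz": [2,0,0],"angular": [0,0,0],"grip": 0.59},
    {"xyz": [3,0,0],"angular": [0,0,0],"grip": 0.59},
    {"xyz": [4,0,0],"angular": [0,0,0],"grip": 0.59},
    {"xyz": [5,0,0],"angular": [0,0,0],"grip": 0.59},
    {"xyz": [6,0,0],"angular": [0,0,0],"grip": 0.59},
    {"xyz": [7,0,0],"angular": [0,0,0],"grip": 0.59},
    {"xyz": [8,0,0],"angular": [0,0,0],"grip": 0.59},
  ],
)

```text
t: 3.35
eef_pos: [0.4657, -0.1813, 0.0133]
ee_rot: [-0.0, 0.707, 0.707, -0.0]
force: [1.2, -1.2, 0.1]
opening: 0.0503
gripper_force: 0.9
```

servo_tool(
  rows=[
    {"xyz": [1,0,0],"angular": [0,0,0],"grip": 0.59},
    {"xyz": [2,0,0],"angular": [0,0,0],"grip": 0.59},
    {"xyz": [3,0,0],"angular": [0,0,0],"grip": 0.59},
    {"xyz": [4,0,0],"angular": [0,0,0],"grip": 0.59},
    {"xyz": [5,0,0],"angular": [0,0,0],"grip": 0.59},
    {"xyz": [5.8,0,0],"angular": [0,0,0],"grip": 0.59},
    {"xyz": [6.4,0,0],"angular": [0,0,0],"grip": 0.59},
    {"xyz": [6.8,0,0],"angular": [0,0,0],"grip": 0.59},
  ],
)

```text
t: 4.15
eef_pos: [0.4657, -0.1136, 0.0133]
ee_rot: [-0.0, 0.707, 0.707, -0.0]
force: [-0.8, -1.5, 0.2]
opening: 0.0505
gripper_force: 0.9
```

servo_tool(
  rows=[
    {"xyz": [0,0,0],"angular": [0,0,0],"grip": 0.59},
    {"xyz": [-1,0,0],"angular": [0,0,0],"grip": 0.59},
    {"xyz": [-2,0,0],"angular": [0,0,0],"grip": 0.59},
    {"xyz": [-3.5,0,-1],"angular": [0,0,0],"grip": 0.59},
    {"xyz": [-6,0,-5],"angular": [0,0,0],"grip": 0.59},
    {"xyz": [-9,0,-9],"angular": [0,0,0],"grip": 0.59},
    {"xyz": [-12,0,-13],"angular": [0,0,0],"grip": 0.4},
    {"xyz": [-15,0,-17],"angular": [0,0,0],"grip": 0},
  ],
)

```text
t: 4.95
eef_pos: [0.4649, -0.2665, 0.1861]
ee_rot: [0.0, 0.707, 0.707, 0.0]
force: [0.4, -0.5, -0.6]
opening: 0.0222
gripper_force: 0.0
```

```bash
python3 -c "
from h import *
tin('push1.png')
c=snap('scene');save(cv2.resize(c['color'][150:280,170:400],None,fx=3,fy=3),'push1s.png')"
```

```text
tin ((0.4667976200580597, -0.06789612770080566), 0.04291599616408348) [ 0.426 -0.101] [ 0.507 -0.025]
```

View pics/push1s.png

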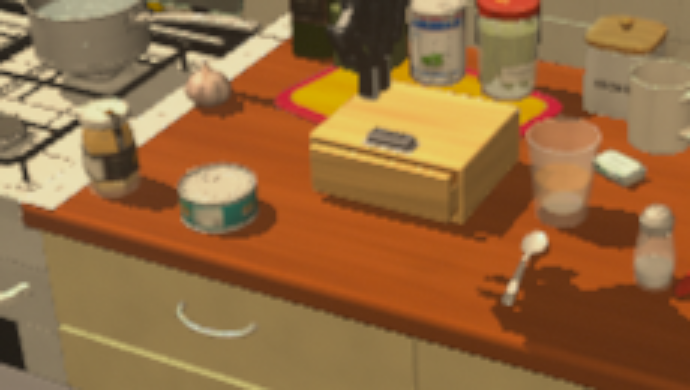

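The tin stands upright at (0.467,-0.068), 165 mm left of the caddy's middle line, and the jar is untouched. Next I'll press the key at (0.569,-0.233, z 0.086).

servo_tool(
  rows=[
    {"xyz": [1.5,4,2],"angular": [0,0,0],"grip": 0},
    {"xyz": [3.3,8,4],"angular": [0,0,0],"grip": 0},
    {"xyz": [3.3,10.4,6],"angular": [0,0,0],"grip": 0},
    {"xyz": [3.3,10.4,8],"angular": [0,0,0],"grip": 0},
    {"xyz": [3.3,10.4,9],"angular": [0,0,0],"grip": 0},
    {"xyz": [3.3,10.4,9],"angular": [0,0,0],"grip": 0},
    {"xyz": [3.3,10.4,9],"angular": [0,0,0],"grip": 0},
    {"xyz": [3.3,10.4,9],"angular": [0,0,0],"grip": 0},
  ],
)

```text
t: 5.85
eef_pos: [0.5699, -0.2318, 0.0946]
ee_rot: [0.001, 0.707, 0.707, 0.0]
force: [0.4, 0.2, 0.3]
opening: 0.0001
gripper_force: 0.0
```

servo_tool(
  rows=[
    {"xyz": [0,0,0.5],"angular": [0,0,0],"grip": 0},
    {"xyz": [0,0,0.9],"angular": [0,0,0],"grip": 0},
    {"xyz": [0,0,1.2],"angular": [0,0,0],"grip": 0},
    {"xyz": [0,0,1.5],"angular": [0,0,0],"grip": 0},
    {"xyz": [0,0,1.6],"angular": [0,0,0],"grip": 0},
    {"xyz": [0,0,1.6],"angular": [0,0,0],"grip": 0},
    {"xyz": [0,0,1.6],"angular": [0,0,0],"grip": 0},
    {"xyz": [0,0,1.6],"angular": [0,0,0],"grip": 0},
  ],
)

```text
t: 6.65
eef_pos: [0.5698, -0.2313, 0.0775]
ee_rot: [0.0, 0.707, 0.707, 0.0]
force: [-0.6, -0.7, 4.5]
opening: 0.0002
gripper_force: 2.4
```

servo_tool(
  rows=[
    {"xyz": [0,0,-2],"angular": [0,0,0],"grip": 0},
    {"xyz": [0,0,-6],"angular": [0,0,0],"grip": 0},
    {"xyz": [0,0,-10],"angular": [0,0,0],"grip": 0},
    {"xyz": [-4,0,-12],"angular": [0,0,0.15],"grip": 0.3},
    {"xyz": [-8,0,-12],"angular": [0,0,0.3],"grip": 0.6},
    {"xyz": [-12,-1,-12],"angular": [0,0,0.45],"grip": 0.6},
    {"xyz": [-12,-2,-12],"angular": [0,0,0.6],"grip": 0.6},
    {"xyz": [-12,-2,-12],"angular": [0,0,0.75],"grip": 0.6},
  ],
)

```text
t: 7.45
eef_pos: [0.5484, -0.352, 0.1964]
ee_rot: [-0.001, 0.919, 0.395, -0.0]
force: [0.2, 0.1, -0.5]
opening: 0.0507
gripper_force: 0.0
```

```bash
python3 - <<'E'
from h import *
c=load('scene');hs=cv2.cvtColor(c['color'],cv2.COLOR_RGB2HSV);P=pts(c)
# spoon in scene view (clear), mask by sat and location
m=(hs[...,1]<110)&(hs[...,2]>80)&(P[...,0]>.42)&(P[...,0]<.6)&(P[...,1]>-.46)&(P[...,1]<-.39)&(abs(P[...,2])<.02)
def rep(c,m,P):
    v,u=np.nonzero(m);q=np.array([ray(c,a,b,.005)[:2] for a,b in zip(u,v)],np.float32)
    l=cv2.fitLine(q,2,0,.01,.01).ravel();d=l[:2]*np.sign(l[0]);t=q@d
    print(len(q),'ang',np.degrees(np.arctan2(d[1],d[0])).round(1),'ext',(t.max()-t.min()).round(3),'mean',q.mean(0),'z',np.median(P[m][:,2]))
    a=q[t<t.min()+.05].mean(0);b=q[t>t.max()-.035].mean(0);print('handle',a,'bowl',b,'mid',(q[t.argmin()]+q[t.argmax()])/2)
rep(c,m,P)
c=snap('top');P=pts(c);hs=cv2.cvtColor(c['color'],cv2.COLOR_RGB2HSV)
m=(hs[...,1]<110)&(hs[...,2]>90)&(P[...,0]>.42)&(P[...,0]<.58)&(P[...,1]>-.46)&(P[...,1]<-.39)&(abs(P[...,2])<.02);m[:,:345]=0;m[:,370:]=0
c0=load('top');rep(c,m,P)
save(cv2.resize(c['color'][140:290,150:390],None,fx=3,fy=3),'pop.png')
s=r.read_state();print(s['eef_pos'],s['ee_rot'],s['opening'])
E
```

```text
92 ang 8.2 ext 0.139 mean [ 0.5136031  -0.41786936] z 0.0038972666805653366
handle [ 0.4590832  -0.42587927] bowl [ 0.5530677 -0.4123744] mid [ 0.503588   -0.42168373]
83 ang 8.8 ext 0.127 mean [ 0.48160416 -0.42483506] z 0.0060418735403333645
handle [ 0.46428788 -0.42737097] bowl [ 0.5603088 -0.4111261] mid [ 0.5058035  -0.42531902]
[ 0.54894443 -0.35143377  0.19655377] [-7.52429633e-04  9.20281869e-01  3.91255243e-01 -2.22930570e-04] 0.05112796352480546
```

View pics/pop.png

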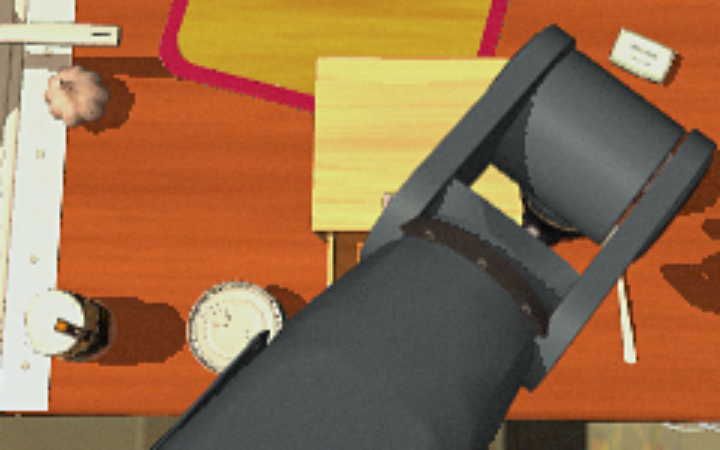

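The tray's open interior shows at crop px (345,255), so it has popped. The spoon axis is at 8.5°, with its middle at (0.505,-0.420); the two views agree to ~3 mm.

```bash
python3 -c "
from h import *
go([.505,-.420,.06],8.5)"
```

```text
shift [-7.99  1.61 13.65] rot [-0.002  0.     0.656] now [ 0.5489 -0.3514  0.1966] t 7.5
```

servo_tool(
  rows=[
    {"xyz": [-2,0.4,1],"angular": [0,0,0.14],"grip": 0.5},
    {"xyz": [-4,0.8,3],"angular": [0,0,0.28],"grip": 0.5},
    {"xyz": [-6,1.2,6],"angular": [0,0,0.42],"grip": 0.5},
    {"xyz": [-8,1.6,9],"angular": [0,0,0.56],"grip": 0.5},
    {"xyz": [-8,1.6,12],"angular": [0,0,0.65],"grip": 0.5},
    {"xyz": [-8,1.6,13.6],"angular": [0,0,0.65],"grip": 0.5},
    {"xyz": [-8,1.6,13.6],"angular": [0,0,0.65],"grip": 0.5},
    {"xyz": [-8,1.6,13.6],"angular": [0,0,0.65],"grip": 0.5},
  ],
)

```text
t: 8.3
eef_pos: [0.5076, -0.4205, 0.0622]
ee_rot: [0.0, 0.996, 0.087, 0.0]
force: [-0.0, 0.0, 0.5]
opening: 0.0427
gripper_force: 0.0
```

```bash
python3 -c "
from h import *
go([.505,-.420,.004],8.5)
c=snap('scene');save(cv2.resize(c['color'][170:280,250:400],None,fx=5,fy=5),'pre.png')"
```

```text
shift [-0.25 -0.09  5.82] rot [ 0.001 -0.001  0.026] now [ 0.5076 -0.4205  0.0622] t 8.3
```

View pics/pre.png

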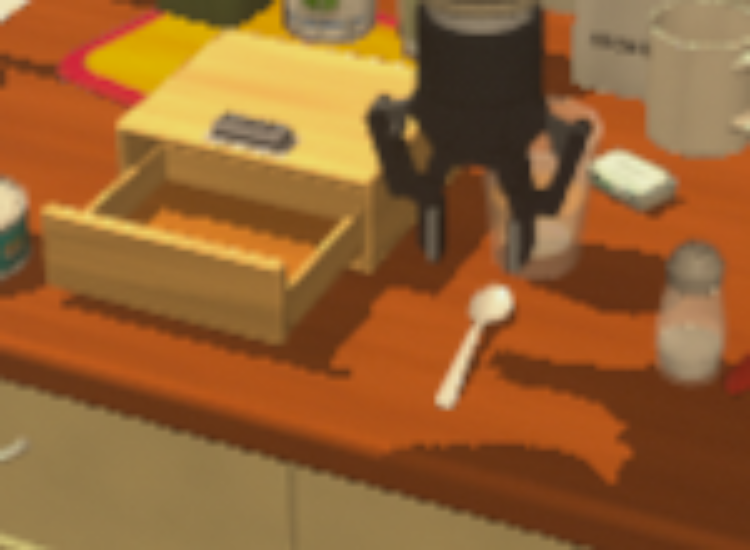

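The tray is fully out, and the fingers (crop px 430–515, 250) sit above the spoon on both sides. Descending and gripping.

servo_tool(
  rows=[
    {"xyz": [-0.2,0,1.5],"angular": [0,0,0.02],"grip": 0.5},
    {"xyz": [-0.2,0,3],"angular": [0,0,0.02],"grip": 0.5},
    {"xyz": [-0.2,0,4.5],"angular": [0,0,0.02],"grip": 0.5},
    {"xyz": [-0.2,0,5.3],"angular": [0,0,0.02],"grip": 0.5},
    {"xyz": [-0.2,0,5.6],"angular": [0,0,0.02],"grip": 0.5},
    {"xyz": [-0.2,0,5.6],"angular": [0,0,0.02],"grip": 0.5},
    {"xyz": [-0.2,0,5.6],"angular": [0,0,0.02],"grip": 0.5},
    {"xyz": [-0.2,0,5.6],"angular": [0,0,0.02],"grip": 0.5},
  ],
)

```text
t: 9.15
eef_pos: [0.5053, -0.4212, 0.0059]
ee_rot: [0.0, 0.997, 0.075, 0.0]
force: [0.6, 0.0, 0.6]
opening: 0.0425
gripper_force: 0.0
```

servo_tool(
  rows=[
    {"xyz": [0,0,0.2],"angular": [0,0,0],"grip": 0.4},
    {"xyz": [0,0,0.2],"angular": [0,0,0],"grip": 0.2},
    {"xyz": [0,0,0.2],"angular": [0,0,0],"grip": 0},
    {"xyz": [0,0,0.2],"angular": [0,0,0],"grip": 0},
    {"xyz": [0,0,0.2],"angular": [0,0,0],"grip": 0},
    {"xyz": [0,0,0.2],"angular": [0,0,0],"grip": 0},
    {"xyz": [0,0,0.2],"angular": [0,0,0],"grip": 0},
    {"xyz": [0,0,0.2],"angular": [0,0,0],"grip": 0},
  ],
  squeeze=30,
)

```text
t: 9.95
eef_pos: [0.505, -0.421, 0.0034]
ee_rot: [0.0, 0.997, 0.075, 0.0]
force: [-1.2, 2.4, 4.3]
opening: 0.018
gripper_force: 29.5
```

servo_tool(
  rows=[
    {"xyz": [0,0,-1],"angular": [0,0,0],"grip": 0},
    {"xyz": [0,0,-3],"angular": [0,0,0],"grip": 0},
    {"xyz": [0,0,-5],"angular": [0,0,0],"grip": 0},
    {"xyz": [0,0,-8],"angular": [0,0,0],"grip": 0},
    {"xyz": [0,0,-11],"angular": [0,0,0],"grip": 0},
    {"xyz": [0,0,-13],"angular": [0,0,0],"grip": 0},
    {"xyz": [0,0,-13],"angular": [0,0,0],"grip": 0},
    {"xyz": [0,0,-13],"angular": [0,0,0],"grip": 0},
  ],
)

```text
t: 10.75
eef_pos: [0.5048, -0.4209, 0.1332]
ee_rot: [0.0, 0.997, 0.075, 0.0]
force: [0.2, -0.1, -0.2]
opening: 0.018
gripper_force: 29.2
```

```bash
python3 -c "
from h import *
go([.505,-.233,.14],98.5);go([.505,-.233,.14],90);go([.505,-.233,.14],-90)
print(r.read_state()['q'])
c=snap('scene');save(cv2.resize(c['color'][130:280,220:400],None,fx=4,fy=4),'held.png')"
```

```text
shift [  2.84 -18.57  -0.68] rot [ 0.     0.    -1.568] now [ 0.5048 -0.4209  0.1332] t 10.75
shift [  2.84 -18.57  -0.68] rot [ 0.    0.   -1.42] now [ 0.5048 -0.4209  0.1332] t 10.75
shift [  2.84 -18.57  -0.68] rot [ 0.    -0.     1.722] now [ 0.5048 -0.4209  0.1332] t 10.75
[-7.65749726e-01  6.46473585e-01  1.43520626e+00 -7.94571064e-05
  1.05978199e+00  6.54265865e-01]
```

View pics/held.png

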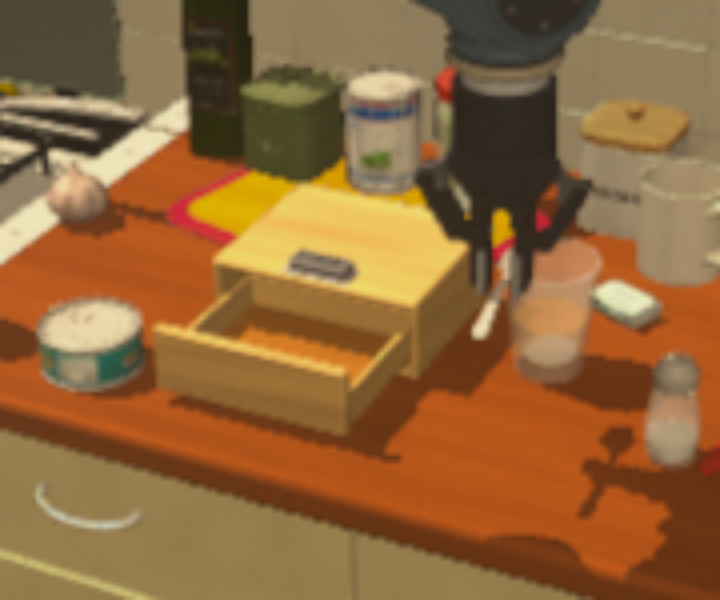

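The spoon is held level. Carrying it over the tray's floor middle (0.500,-0.233), turned to lie along y.

servo_tool(
  rows=[
    {"xyz": [0,-2,0],"angular": [0,0,-0.13],"grip": 0},
    {"xyz": [0.4,-5,0],"angular": [0,0,-0.27],"grip": 0},
    {"xyz": [0.8,-8,0],"angular": [0,0,-0.41],"grip": 0},
    {"xyz": [1.2,-11,0],"angular": [0,0,-0.55],"grip": 0},
    {"xyz": [1.6,-14,0],"angular": [0,0,-0.69],"grip": 0},
    {"xyz": [2,-17,0],"angular": [0,0,-0.83],"grip": 0},
    {"xyz": [2.3,-18.7,0],"angular": [0,0,-0.97],"grip": 0},
    {"xyz": [2.3,-18.7,0],"angular": [0,0,-1.1],"grip": 0},
  ],
)

```text
t: 11.6
eef_pos: [0.4989, -0.2302, 0.132]
ee_rot: [-0.001, 0.808, 0.589, -0.001]
force: [0.0, -0.7, 0.7]
opening: 0.0182
gripper_force: 29.2
```

servo_tool(
  rows=[
    {"xyz": [0,0,0],"angular": [0,0,-0.12],"grip": 0},
    {"xyz": [0,0,0],"angular": [0,0,-0.24],"grip": 0},
    {"xyz": [0,0,0],"angular": [0,0,-0.32],"grip": 0},
    {"xyz": [0,0,0],"angular": [0,0,-0.32],"grip": 0},
    {"xyz": [0,0,0],"angular": [0,0,-0.32],"grip": 0},
    {"xyz": [0,0,0],"angular": [0,0,-0.32],"grip": 0},
    {"xyz": [0,0,0],"angular": [0,0,-0.32],"grip": 0},
    {"xyz": [0,0,0],"angular": [0,0,-0.32],"grip": 0},
  ],
)

```text
t: 12.4
eef_pos: [0.4995, -0.2326, 0.1332]
ee_rot: [-0.0, 0.707, 0.707, -0.0]
force: [-0.2, 0.0, -1.8]
opening: 0.0185
gripper_force: 29.2
```

```bash
python3 - <<'E'
from h import *
go([.5,-.233,.021],90)
c=snap('scene');P=pts(c);hs=cv2.cvtColor(c['color'],cv2.COLOR_RGB2HSV)
# tray front board: top edge points & interior floor
m=(P[...,0]>.42)&(P[...,0]<.47)&(P[...,1]<-.12)&(P[...,1]>-.34)&(P[...,2]>.06)&(P[...,2]<.075)
q=P[m];print('board top',len(q),np.percentile(q,[2,98],axis=0).round(3))
m=(P[...,0]>.46)&(P[...,0]<.54)&(P[...,1]<-.15)&(P[...,1]>-.32)&(P[...,2]<.03);print('floor z',np.median(P[m][:,2]),np.percentile(P[m],[2,98],axis=0).round(3))
m=(P[...,0]>.47)&(P[...,0]<.53)&(P[...,1]<-.14)&(P[...,1]>-.32)&(P[...,2]>.115)&(P[...,2]<.155)&(hs[...,2]>100);print('spoon',m.sum(),np.percentile(P[m],[2,50,98],axis=0).round(3))
save(cv2.resize(c['color'][130:280,220:400],None,fx=4,fy=4),'over.png')
E
```

```text
shift [-0.04  0.05 11.22] rot [-0.    -0.    -0.001] now [ 0.4995 -0.2326  0.1332] t 12.4
board top 204 [[ 0.433 -0.317  0.06 ]
 [ 0.45  -0.15   0.071]]
floor z 0.015447777839136756 [[ 0.461 -0.319 -0.003]
 [ 0.539 -0.152  0.029]]
spoon 102 [[ 0.475 -0.293  0.13 ]
 [ 0.497 -0.231  0.135]
 [ 0.514 -0.168  0.148]]
```

View pics/over.png

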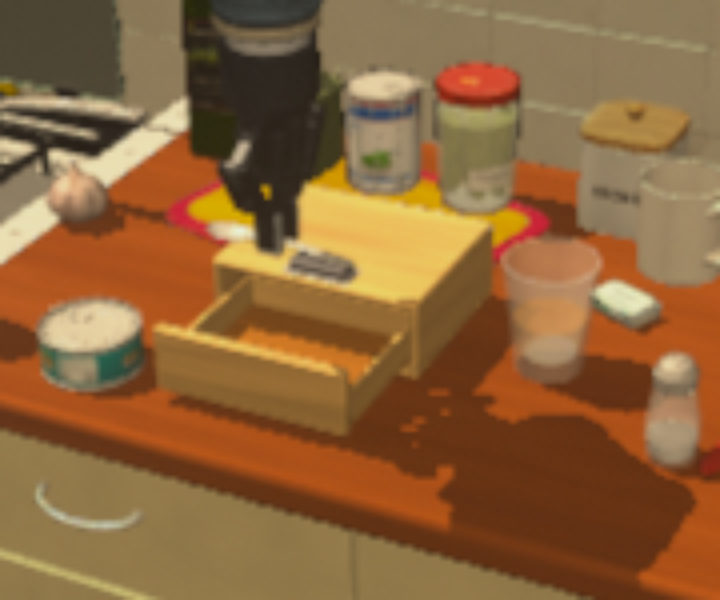

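The spoon (y -0.293…-0.168) is level and lies between the tray's side walls. Floor z is 0.0155, as described. Lowering.

servo_tool(
  rows=[
    {"xyz": [0,0,2],"angular": [0,0,0],"grip": 0},
    {"xyz": [0,0,4],"angular": [0,0,0],"grip": 0},
    {"xyz": [0,0,6],"angular": [0,0,0],"grip": 0},
    {"xyz": [0,0,8],"angular": [0,0,0],"grip": 0},
    {"xyz": [0,0,9.5],"angular": [0,0,0],"grip": 0},
    {"xyz": [0,0,10.6],"angular": [0,0,0],"grip": 0},
    {"xyz": [0,0,11.2],"angular": [0,0,0],"grip": 0},
    {"xyz": [0,0,11.2],"angular": [0,0,0],"grip": 0},
  ],
)

```text
t: 13.25
eef_pos: [0.4995, -0.2325, 0.0209]
ee_rot: [-0.0, 0.707, 0.707, -0.0]
force: [-0.1, -0.3, -0.4]
opening: 0.0184
gripper_force: 29.2
```

servo_tool(
  rows=[
    {"xyz": [0,0,0.1],"angular": [0,0,0],"grip": 0.25},
    {"xyz": [0,0,0.1],"angular": [0,0,0],"grip": 0.35},
    {"xyz": [0,0,0.1],"angular": [0,0,0],"grip": 0.45},
    {"xyz": [0,0,0.1],"angular": [0,0,0],"grip": 0.45},
    {"xyz": [0,0,-1],"angular": [0,0,0],"grip": 0.45},
    {"xyz": [0,0,-4],"angular": [0,0,0],"grip": 0.45},
    {"xyz": [0,0,-8],"angular": [0,0,0],"grip": 0.45},
    {"xyz": [0,0,-12],"angular": [0,0,0],"grip": 0.45},
  ],
)

```text
t: 14.05
eef_pos: [0.4993, -0.2324, 0.1433]
ee_rot: [-0.0, 0.707, 0.707, -0.0]
force: [0.2, -0.7, -1.0]
opening: 0.0385
gripper_force: 0.0
```

servo_tool(
  rows=[
    {"xyz": [0,-3,0],"angular": [0,0,0],"grip": 0},
    {"xyz": [0,-6,0],"angular": [0,0,0],"grip": 0},
    {"xyz": [0,-9,0],"angular": [0,0,0],"grip": 0},
    {"xyz": [0,-11,0],"angular": [0,0,0],"grip": 0},
    {"xyz": [0,-11.5,0],"angular": [0,0,0],"grip": 0},
    {"xyz": [0,-11.5,0],"angular": [0,0,0],"grip": 0},
    {"xyz": [0,-11.5,0],"angular": [0,0,0],"grip": 0},
    {"xyz": [0,-11.5,0],"angular": [0,0,0],"grip": 0},
  ],
)

```text
t: 14.85
eef_pos: [0.3854, -0.2327, 0.1414]
ee_rot: [0.0, 0.707, 0.707, 0.0]
force: [-0.9, 0.8, 0.1]
opening: -0.0005
gripper_force: 0.0
```

```bash
python3 - <<'E'
from h import *
go([.385,-.233,.04],90)
a=snap('scene')['color'];b=snap('top');P=pts(b)
save(np.vstack([cv2.resize(a[150:240,220:380],None,fx=4,fy=3)[:270],cv2.resize(b['color'][180:280,220:380],None,fx=4,fy=3)]),'placed.png')
E
```

```text
shift [-0.02 -0.05 10.14] rot [0. 0. 0.] now [ 0.3854 -0.2327  0.1414] t 14.85
```

View pics/placed.png

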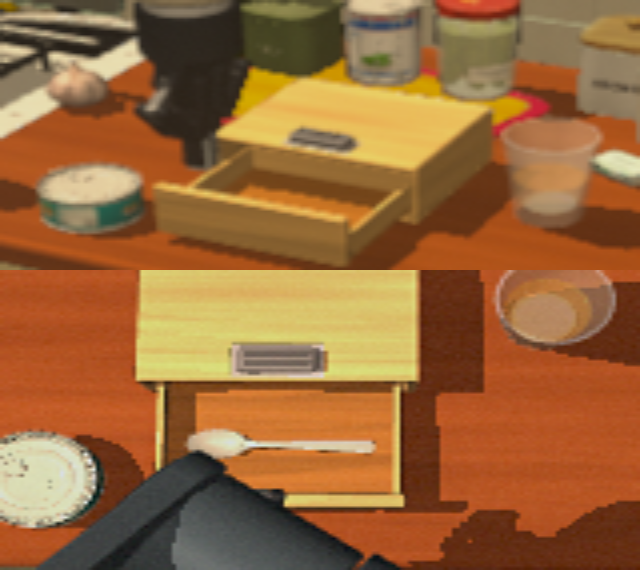

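The spoon lies flat in the tray along y (crop px (190–375, 445)). Lowering the shut fingers in front of the board, then pushing.

servo_tool(
  rows=[
    {"xyz": [0,0,3],"angular": [0,0,0],"grip": 0},
    {"xyz": [0,0,6],"angular": [0,0,0],"grip": 0},
    {"xyz": [0,0,8],"angular": [0,0,0],"grip": 0},
    {"xyz": [0,0,9.5],"angular": [0,0,0],"grip": 0},
    {"xyz": [0,0,10],"angular": [0,0,0],"grip": 0},
    {"xyz": [0,0.5,10],"angular": [0,0,0],"grip": 0},
    {"xyz": [0,1,10],"angular": [0,0,0],"grip": 0},
    {"xyz": [0,1.5,10],"angular": [0,0,0],"grip": 0},
  ],
)

```text
t: 15.75
eef_pos: [0.4006, -0.2329, 0.0421]
ee_rot: [0.001, 0.707, 0.707, 0.0]
force: [0.9, 0.3, -0.9]
opening: -0.0002
gripper_force: 0.0
```

servo_tool(
  rows=[
    {"xyz": [0,0.5,0],"angular": [0,0,0],"grip": 0},
    {"xyz": [0,1,0],"angular": [0,0,0],"grip": 0},
    {"xyz": [0,1.5,0],"angular": [0,0,0],"grip": 0},
    {"xyz": [0,2,0],"angular": [0,0,0],"grip": 0},
    {"xyz": [0,2.5,0],"angular": [0,0,0],"grip": 0},
    {"xyz": [0,3,0],"angular": [0,0,0],"grip": 0},
    {"xyz": [0,3.5,0],"angular": [0,0,0],"grip": 0},
    {"xyz": [0,4,0],"angular": [0,0,0],"grip": 0},
  ],
)

```text
t: 16.55
eef_pos: [0.4396, -0.2325, 0.0412]
ee_rot: [-0.0, 0.707, 0.707, -0.0]
force: [-3.6, -0.4, 3.1]
opening: 0.0003
gripper_force: 1.9
```

servo_tool(
  rows=[
    {"xyz": [0,0.6,0],"angular": [0,0,0],"grip": 0},
    {"xyz": [0,1.2,0],"angular": [0,0,0],"grip": 0},
    {"xyz": [0,1.8,0],"angular": [0,0,0],"grip": 0},
    {"xyz": [0,2.4,0],"angular": [0,0,0],"grip": 0},
    {"xyz": [0,3,0],"angular": [0,0,0],"grip": 0},
    {"xyz": [0,3.6,0],"angular": [0,0,0],"grip": 0},
    {"xyz": [0,4.2,0],"angular": [0,0,0],"grip": 0},
    {"xyz": [0,4.8,0],"angular": [0,0,0],"grip": 0},
  ],
)

```text
t: 17.35
eef_pos: [0.4878, -0.2323, 0.0411]
ee_rot: [-0.0, 0.707, 0.707, -0.0]
force: [-5.0, 3.6, 3.4]
opening: -0.0
gripper_force: 2.5
```

servo_tool(
  rows=[
    {"xyz": [0,0.5,0],"angular": [0,0,0],"grip": 0},
    {"xyz": [0,1,0],"angular": [0,0,0],"grip": 0},
    {"xyz": [0,1.5,0],"angular": [0,0,0],"grip": 0},
    {"xyz": [0,1.9,0],"angular": [0,0,0],"grip": 0},
    {"xyz": [0,2.2,0],"angular": [0,0,0],"grip": 0},
    {"xyz": [0,2.5,0],"angular": [0,0,0],"grip": 0},
    {"xyz": [0,2.7,0],"angular": [0,0,0],"grip": 0},
    {"xyz": [0,2.9,0],"angular": [0,0,0],"grip": 0},
  ],
)

```text
t: 18.15
eef_pos: [0.5163, -0.2321, 0.0411]
ee_rot: [-0.001, 0.707, 0.707, -0.0]
force: [-7.7, 3.2, 5.5]
opening: 0.0001
gripper_force: 3.6
```

servo_tool(
  rows=[
    {"xyz": [0,0.1,0],"angular": [0,0,0],"grip": 0},
    {"xyz": [0,0.2,0],"angular": [0,0,0],"grip": 0},
    {"xyz": [0,0.3,0],"angular": [0,0,0],"grip": 0},
    {"xyz": [0,0.4,0],"angular": [0,0,0],"grip": 0},
    {"xyz": [0,0.5,0],"angular": [0,0,0],"grip": 0},
    {"xyz": [0,0.6,0],"angular": [0,0,0],"grip": 0},
    {"xyz": [0,0.6,0],"angular": [0,0,0],"grip": 0},
    {"xyz": [0,0.6,0],"angular": [0,0,0],"grip": 0},
  ],
)

```text
t: 18.95
eef_pos: [0.5226, -0.2323, 0.041]
ee_rot: [-0.0, 0.707, 0.707, -0.0]
force: [-3.4, 3.0, 0.6]
opening: 0.0
gripper_force: 1.9
```

servo_tool(
  rows=[
    {"xyz": [0,0.1,0],"angular": [0,0,0],"grip": 0},
    {"xyz": [0,0.2,0],"angular": [0,0,0],"grip": 0},
    {"xyz": [0,0.3,0],"angular": [0,0,0],"grip": 0},
    {"xyz": [0,0.4,0],"angular": [0,0,0],"grip": 0},
    {"xyz": [0,0.4,0],"angular": [0,0,0],"grip": 0},
    {"xyz": [0,0.4,0],"angular": [0,0,0],"grip": 0},
    {"xyz": [0,0.4,0],"angular": [0,0,0],"grip": 0},
    {"xyz": [0,0.4,0],"angular": [0,0,0],"grip": 0},
  ],
)

```text
t: 19.75
eef_pos: [0.5257, -0.2322, 0.041]
ee_rot: [-0.001, 0.707, 0.707, -0.0]
force: [-8.5, 3.9, 4.2]
opening: 0.0
gripper_force: 4.6
```

servo_tool(
  rows=[
    {"xyz": [0,0.1,0],"angular": [0,0,0],"grip": 0},
    {"xyz": [0,0.1,0],"angular": [0,0,0],"grip": 0},
    {"xyz": [0,-0.3,0],"angular": [0,0,0],"grip": 0},
    {"xyz": [0,-0.6,0],"angular": [0,0,0],"grip": 0},
    {"xyz": [0,-0.9,0],"angular": [0,0,0],"grip": 0},
    {"xyz": [0,-1.2,0],"angular": [0,0,0],"grip": 0},
    {"xyz": [0,-1.5,0],"angular": [0,0,0],"grip": 0},
    {"xyz": [0,-1.5,0],"angular": [0,0,0],"grip": 0},
  ],
)

```text
t: 20.55
eef_pos: [0.5115, -0.2327, 0.0414]
ee_rot: [0.0, 0.707, 0.707, 0.0]
force: [0.4, -0.0, 0.0]
opening: -0.0004
gripper_force: 0.0
```

The force has gone to zero, so the tray stays home. Retreating and checking before I hand in.

servo_tool(
  rows=[
    {"xyz": [0,-3,0],"angular": [0,0,0],"grip": 0},
    {"xyz": [0,-6,-1],"angular": [0,0,0],"grip": 0},
    {"xyz": [0,-8,-4],"angular": [0,0,0],"grip": 0},
    {"xyz": [-3,-8,-8],"angular": [0,0,0],"grip": 0},
    {"xyz": [-7,-8,-12],"angular": [0,0,0],"grip": 0},
    {"xyz": [-11,-8,-16],"angular": [0,0,0],"grip": 0},
    {"xyz": [-15,-8,-16],"angular": [0,0,0],"grip": 0},
    {"xyz": [-15,-8,-16],"angular": [0,0,0],"grip": 0},
  ],
)

```text
t: 21.35
eef_pos: [0.4319, -0.3877, 0.2035]
ee_rot: [0.003, 0.708, 0.706, -0.0]
force: [-0.3, 1.0, -0.5]
opening: 0.0001
gripper_force: 0.0
```

```bash
python3 - <<'E'
from h import *
tin();c=load('top');P=pts(c)
m=(P[...,2]>.05)&(P[...,2]<.08)&(P[...,1]<-.15)&(P[...,1]>-.31)&(P[...,0]<.72)&(P[...,0]>.40)
print('front x',np.percentile(P[m][:,0],[.5,2]))
m=(P[...,2]>.08)&(P[...,2]<.1)&(P[...,1]<-.2)&(P[...,1]>-.27)&(P[...,0]<.59)&(P[...,0]>.54);print('key z',m.sum(),P[m][:,2].mean() if m.any() else 0)
s=snap('scene')['color'];save(cv2.resize(s[130:280,180:400],None,fx=3,fy=3),'end.png')
E
```

```text
tin ((0.46616503596305847, -0.06874290853738785), 0.043756283819675446) [ 0.424 -0.111] [ 0.508 -0.026]
front x [0.5353289  0.53712286]
key z 158 0.08503810062383753
```

View pics/end.png

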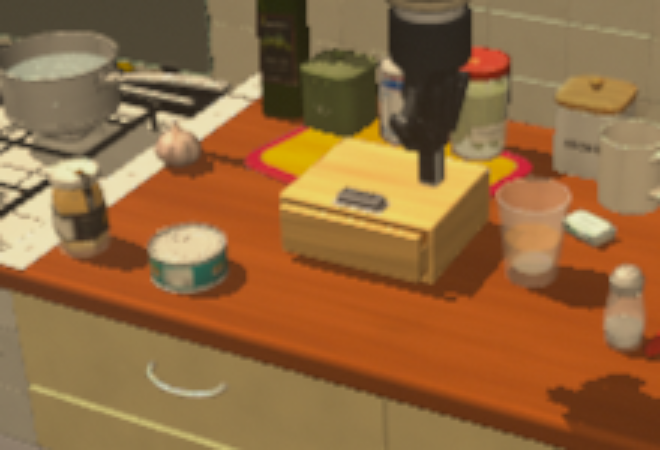

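The tray is shut with its face at 0.535 as at the start, the key is up (z 0.085), the tin is clear and the bystanders haven't moved. Handing in.

```bash
python3 -c "
from plant import r
print(r.job_done())"
```

```text
the job is handed in; nothing more can be done
None
```

The job is handed in: the tin stands clear at the left, the teaspoon was seen flat in the tray before it was pushed home, the tray stayed shut with the key up when checked, and the bystanders stand where they were; the hand-in returned no verdict.

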